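# Feel the small tilting bolt bin and set it lip-down

## Robot

A 6-joint arm with a two-finger parallel gripper is mounted at the origin on the work surface. World frame = base frame: x ahead of the robot, y to its left, z up, the work surface at z = 0. Lengths are in m, angles in degrees, forces in N, time in s.
With the tool pointing down it reaches from about 0.3 to 0.75 m from the base axis. Payload 8.5 kg.
Tool frame: the origin (TCP) lies on the centre line of the jaws, within the pads' length; the fingertips stand 11 mm ahead of it and the grasp point (between the pads) lies 8 mm behind it; z points along the fingers, y is the line along which they close (so a half turn about z gives the same grasp; the last joint's range is limited). The gripper opens to 85 mm and grips with 20 to 120 N. Pads are 22 mm wide; open, the fingers measure 114 mm over their backs; the gripper's body (76 mm by 85 mm) begins 54 mm behind the grasp point. The pads swing forward as they close: fully open they stand 13 mm farther back than shut.
Start: joints at [58.367, 21.807, 74.336, -0, 83.858, -12.336], TCP at [0.182, 0.519, 0.242] pointing down, gripper open.
Joint ranges: [-178.18, 178.18], [-50.72, 133.34], [12.68, 142.11], [-81.47, 261.47], [9.98, 163.14], [-165.26, 165.26]. Speed limits (degrees/s): [136.94, 136.94, 180, 180, 180, 180].

## Interface

Orientations are given as a 3x3 rotation matrix whose columns are the frame's x, y, z axes.
In Python, from rig import env, get_image gives the robot as it stands (env), with the cameras as plain functions.
- The arm moves only by the tool advance, called as name(argument=value, ...), one argument or row to a line, values as JSON. Schema: {"type":"object","properties":{"ticks":{"type":"array","items":{"type":"object","properties":{"x":{"type":"number"},"y":{"type":"number"},"z":{"type":"number"},"spin":{"type":"number"},"finger_gap":{"type":"number"}},"additionalProperties":false,"required":["finger_gap"]},"minItems":1,"maxItems":10},"grip_force":{"type":"number"},"only":{"type":"string"},"quiet":{"type":"boolean"},"lines":{"type":"string"}},"required":["ticks"],"additionalProperties":false}. ticks is a list of rows, 1 to 10 of them, each an object with the fields x, y, z (the shift in shares of the most that a row can go, 1 being 50 mm), spin (a turn about the tool's z in a scale on which 1.0 is 45 degrees), finger_gap (the finger opening in m); a field left out counts as zero (the opening has to be given); each row shifts and turns the commanded pose from where the row before left it, along the tool's axes as they then stand; what a row does not reach is not made up. A row lasts 1/10 s, in which the tool goes at most 0.05 m and 8.59 degrees, less where a joint would pass 70% of its speed; a pose out of reach is approached as far as the arm can. The fingers move at their own pace and stop on an object; grip_force is the grip in N (left out, the last holds). Time passes only in rows, so rows that do not move let the fingers close. The tool returns the time, the measured TCP pose, the force, the opening and the grip force at its end. only (a regular expression) keeps the lines of the reply that match it, lines (a string "A,B") keeps lines A to B, and quiet returns only ok. No shift or turn number may pass 1 either way. Input that does not fit is refused with a message, and nothing moves.
- env.observe(): the state, without advancing time (a new reading comes with each control period).
- get_image(name): name is "side" or "top" or "wrist"; returns a dict with "pixels" (384x512x3 uint8, red, green, blue), "K" (3x3 intrinsics, pixels), "distortion" ([k1, k2, p1, p2, k3] as OpenCV has them; the pictures are not rectified), "extrinsics" (4x4, takes a point from world to camera coordinates). Camera axes: x right, y down, z forward; pixel columns grow to the right and rows downward; lengths in m; the calibration is good to about 2 mm. A picture is of the moment at which its call begins. There is no depth.
- env.close_job(): hands the job in; it is judged then, once.
The state is a dict: "time_s": time; "q": joint angles; "qvel": joint speeds; "joint_efforts": joint torques, N m; "position": TCP position; "tool_rot": TCP orientation; "ft_force": force on the tool from outside, world axes, zero at the start; "wrist_torque": the same for the moment, N m; "grip_width": finger opening in m; "gripper_force": force on a finger pad.
Only numpy, scipy, OpenCV 4.12 (cv2) and the standard library are available. Lean on these libraries where they do the work, as an engineer would, in place of code of your own. Each camera call takes 0.05 s, during which the arm holds its last target. There are 200 camera calls.

## Task

The smaller of the two tilting steel bins must stand tipped lip-down, ready for serving handle bolts. Press down on its lip from above with the fingertips to feel which way it is tipped: if the lip is up, push it down until the bin has tipped over; if it is already down, leave it so, and in either case leave the larger bin as it is.

Things in the scene. Friction and masses are not known exactly. Their poses are not given: they have to be found in the camera images.
- small_stand: Fixed dark steel stand of the smaller tilting bin: base plate 150 x 110 x 8 mm, two cheeks up to 74 mm high carrying a pivot axle along the stand's y axis, 55 mm above the table. Origin: centre of the base's underside, straight below the pivot; z up; -x points to the side where the bin's lip is. May stand turned up to 0.6 rad either way, in either of the two bins' places.
- small_bin: Smaller open steel bin, 130 (x) x 84 (y) x 50 mm deep, rim 115 mm above the table; bolts in it are part of it. Origin on the pivot. It rocks 10.3 degrees either side of level; top-heavy, it falls to lip-up or lip-down and rests there on a stop. Tipping it from lip-up takes about 1 N down on the lip, less as it moves; past the stop it does not give.
- small_lip (a point): Centre of the top of the smaller bin's lip: a flat dark steel flange, 40 (x) x 60 (y) x 3 mm, standing out from the top of the low front wall. Moves with the bin. In the stand's frame: x -76 mm, z 110 mm when the lip is up; x -91 mm, z 79 mm when it is down (y 0). Nothing stands above it or in front of it.
- large_lip (a point): Centre of the top of the same kind of lip (40 x 60 mm) on the larger tilting bin, a bystander, 150 mm wide (y) and 130 mm long, on its own stand (base 150 x 176 mm). It may be lip up or lip down and is to be left as it is.

How it is judged (in metres and radians):
On the way:
1. the fingers press on the smaller bin's lip (over 0.3 N, the fingers within 50 mm of the lip's centre seen from above) (contact force between the fingers and small_stand above 0.3 N and horizontal distance between the grasp point and small_lip below 0.05 m), for 0.05 s.
At the end, for the whole second after the job is handed in: The smaller bin rests lip-down (its lip's centre lower than 88 mm above the table; 79 mm at the stop), and the larger bin's lip is within 12 mm of where it was at the start (z of small_lip in the frame of small_stand below 0.088 m and distance of large_lip from where it was at the start of the episode below 0.012 m); the robot touches nothing.
It fails at once if the smaller bin was lip-down at the start and has been tipped up (z of small_lip in the frame of small_stand above 0.1 m and distance of small_lip from where it was at the start of the episode above 0.015 m).
It fails at once if the larger bin is tipped over (distance of large_lip from where it was at the start of the episode above 0.012 m).
It also fails if it takes over 26 s, if anything falls off the work surface, if the arm or the gripper's body presses on something with over 40 N, if the wrist force passes 120 N, or if a joint passes its speed limit or range.

## Working session

There is one attempt and no reset: what is moved stays moved. The work goes in short steps, Python scripts to look and compute and a tool call to move; the robot and the scene stay as the last step left them, time stands still between calls to the robot, and variables do not carry over. Pictures are saved under pics/ and viewed, at most 10 in all, crops included, and the job is handed in when it is done.

```bash
mkdir -p pics
```

Run:
```python
from rig import env, get_image
import cv2,pickle
d={}
for n in ("top","side"):
    d[n]=get_image(n); cv2.imwrite(f"pics/{n}0.png",d[n]["pixels"][:,:,::-1])
pickle.dump(d,open("im0.pkl","wb"))
s=env.observe();print(s["time_s"],s["position"],s["tool_rot"],s["ft_force"],s["grip_width"])
```

```text
0.1 [0.18161721 0.51888711 0.24176599] [[-9.43833035e-01  3.30421979e-01 -7.19943647e-04]
 [ 3.30422620e-01  9.43832414e-01 -1.12544633e-03]
 [ 3.07633947e-04 -1.30011909e-03 -9.99999108e-01]] [0.25736211 0.32007498 0.00620241] 0.08554100272846145
```

View pics/top0.png

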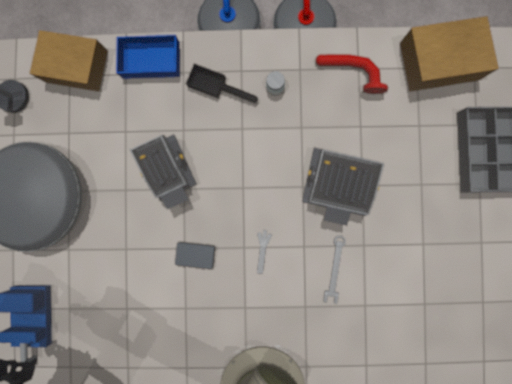

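View pics/side0.png

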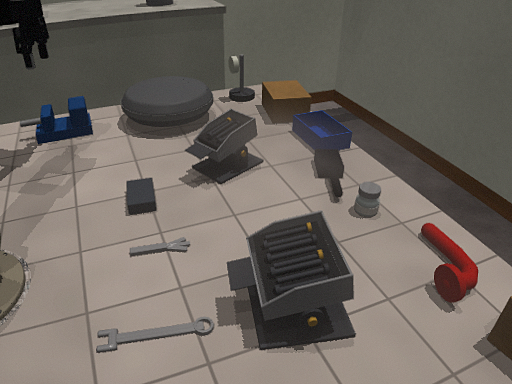

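The top view shows the smaller bin near (165,170) with its lip near (177,199). The larger bin is near (343,183). In the side view the small lip is near (200,152). I'll enlarge both.

Run:
```python
import cv2,pickle,numpy as np
d=pickle.load(open("im0.pkl","rb"))
a=d["top"]["pixels"][125:225,120:210,::-1]; b=d["side"]["pixels"][100:190,180:270,::-1]
f=lambda x:np.clip(cv2.resize(x,(400,480),interpolation=cv2.INTER_CUBIC)*1.5,0,255)
cv2.imwrite("pics/crop.png",np.hstack([f(a),f(b)]))
```

```text
[ WARN:0@0.080] global loadsave.cpp:1063 imwrite_ Unsupported depth image for selected encoder is fallbacked to CV_8U.
```

View pics/crop.png

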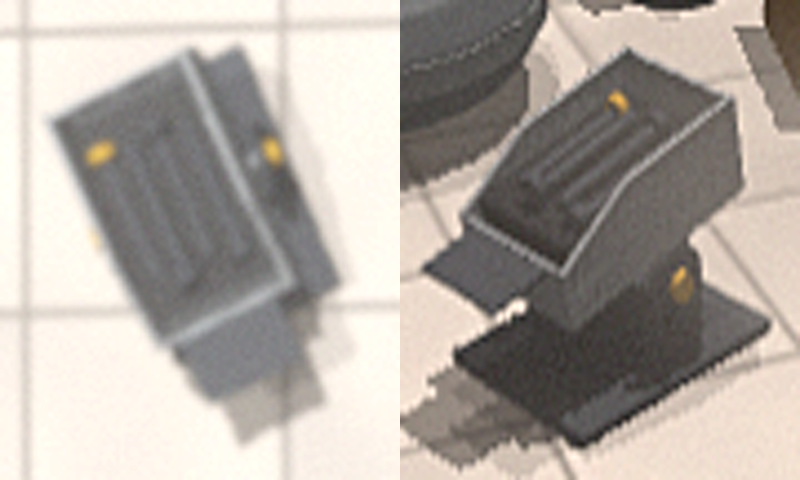

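The crop shows the lip's outer corners at crop points (212,402) and (305,358) in top, and (22,267) and (95,313) in side. The wall and rim corners are visible too, so I'll triangulate them.

Create tri.py:
```python
import cv2,numpy as np
def P(im): return np.array(im["extrinsics"])[:3]
def und(im,p): return cv2.undistortPoints(np.array(p,float).reshape(-1,1,2),np.array(im["K"]),np.array(im["distortion"]))[:,0].T
def tri(a,pa,b,pb):
    X=cv2.triangulatePoints(P(a),P(b),und(a,pa),und(b,pb)); return (X[:3]/X[3]).T
```

Run:
```python
from tri import *
import pickle
d=pickle.load(open("im0.pkl","rb"))
np.set_printoptions(precision=4,suppress=True)
t=np.array([(212,402),(305,358),(48,122),(193,50),(165,345),(290,290)])
s=np.array([(22,267),(95,313),(228,50),(335,97),(68,215),(163,273)])
T=(t+.5)/[400/90,4.8]+[119.5,124.5]; S=(s+.5)/[400/90,480/90]+[179.5,99.5]
X=tri(d["top"],T,d["side"],S);print(X)
for n,p in(("top",T),("side",S)):
    i=d[n];e=np.array(i["extrinsics"]);q=cv2.projectPoints(X,cv2.Rodrigues(e[:3,:3])[0],e[:3,3],np.array(i["K"]),np.array(i["distortion"]))[0][:,0];print((q-p).round(1).tolist())
m=(X[0]+X[1])/2; w=(X[4]+X[5])/2; b=(X[2]+X[3])/2
u=(m-b);u/=np.linalg.norm(u[:2]);print("outer",m,"wall",w,"rim back",b,"dir",u,np.degrees(np.arctan2(u[1],u[0])))
print(np.linalg.norm(X[0]-X[1]),np.linalg.norm(X[2]-X[3]),np.linalg.norm(m-w))
```

```text
[[0.4822 0.228  0.076 ]
 [0.5052 0.1748 0.0757]
 [0.625  0.3034 0.1266]
 [0.658  0.2234 0.1299]
 [0.5133 0.2518 0.0843]
 [0.5421 0.1806 0.0845]]
[[-0.1, 0.4], [0.0, -0.1], [0.1, -0.2], [-0.0, 0.1], [0.0, -0.2], [0.2, -0.8]]
[[0.4, -0.0], [-0.1, 0.0], [-0.2, 0.0], [0.1, -0.0], [-0.2, 0.0], [-0.9, 0.0]]
outer [0.4937 0.2014 0.0758] wall [0.5277 0.2162 0.0844] rim back [0.6415 0.2634 0.1282] dir [-0.9221 -0.3869 -0.3269] -157.23985067777994
0.057957518093256895 0.08666876085694329 0.038068052471913395
```

Triangulation puts the small lip's outer edge at z 0.076 and the back rim at 0.128. That means it's lip-down, with the lip centre near (0.512, 0.209, 0.080). I'll move above it with the fingers shut and press lightly to confirm.

Careful with the scale: shifts go in shares of 50 mm and turns go in shares of 45 degrees. That gives: -0.041 m is -0.82, -0.019 m is -0.38.

advance(
  ticks=[
    {"x":-0.82,"y":-0.38,"finger_gap":0},
    {"x":-0.82,"y":-0.38,"finger_gap":0},
    {"x":-0.82,"y":-0.38,"finger_gap":0},
    {"x":-0.82,"y":-0.38,"finger_gap":0},
    {"x":-0.82,"y":-0.38,"finger_gap":0},
    {"x":-0.82,"y":-0.38,"finger_gap":0},
    {"x":-0.82,"y":-0.38,"finger_gap":0},
    {"x":-0.82,"y":-0.38,"finger_gap":0},
    {"x":-0.82,"y":-0.38,"finger_gap":0},
    {"x":-0.82,"y":-0.38,"finger_gap":0},
  ],
  grip_force=20,
)

```text
time_s: 1.1
position: [0.5069, 0.2027, 0.2421]
tool_rot: [[-0.944, 0.331, -0.001], [0.331, 0.944, -0.0], [0.001, -0.0, -1.0]]
ft_force: [0.4, 1.2, 0.8]
grip_width: 0.0001
gripper_force: 0.0
```

advance(
  ticks=[
    {"spin":-0.1867,"finger_gap":0},
    {"spin":-0.1867,"finger_gap":0},
    {"spin":-0.1867,"finger_gap":0},
    {"spin":-0.1867,"finger_gap":0},
    {"spin":-0.1867,"finger_gap":0},
    {"finger_gap":0},
    {"finger_gap":0},
  ],
)

```text
time_s: 1.8
position: [0.5058, 0.2042, 0.2421]
tool_rot: [[-0.924, -0.382, -0.001], [-0.382, 0.924, -0.0], [0.001, 0.0, -1.0]]
ft_force: [1.0, -0.3, -0.3]
grip_width: 0.0001
gripper_force: 0.0
```

Create where.py:
```python
from rig import env, get_image
import numpy as np
s=env.observe();R=np.array(s["tool_rot"]);print(R.round(3).tolist(),s["time_s"],s["ft_force"])
print("to target",R.T@(np.array([.505,.206,.090])-s["position"]))
```

```bash
python3 where.py
```

```text
[[-0.924, -0.382, -0.001], [-0.382, 0.924, -0.0], [0.001, 0.0, -1.0]] 1.8 [ 1.01101926 -0.30526545 -0.33256669]
to target [2.11157748e-05 1.92414327e-03 1.52080904e-01]
```

To row units: 0.04 m is 0.8, 0.03 m is 0.6.

advance(
  ticks=[
    {"y":0.04,"z":0.6,"finger_gap":0},
    {"z":0.8,"finger_gap":0},
    {"z":0.8,"finger_gap":0},
    {"z":0.4,"finger_gap":0},
    {"z":0.2,"finger_gap":0},
    {"finger_gap":0},
    {"finger_gap":0},
  ],
)

```text
time_s: 2.5
position: [0.5058, 0.2062, 0.1034]
tool_rot: [[-0.923, -0.385, 0.002], [-0.385, 0.923, 0.0], [-0.002, -0.0, -1.0]]
ft_force: [-0.4, -0.2, 0.9]
grip_width: 0.0002
gripper_force: 0.0
```

```bash
python3 where.py
```

Run:
```python
from rig import env, get_image
import cv2,numpy as np,pickle
i=get_image("side");t=get_image("top")
pickle.dump({"side":i,"top":t},open("im1.pkl","wb"))
f=lambda x:cv2.resize(np.ascontiguousarray(x[:,:,::-1]),(400,480),interpolation=cv2.INTER_CUBIC)
cv2.imwrite("pics/pre.png",np.hstack([f(t["pixels"][125:225,120:210]),f(i["pixels"][100:190,180:270])]))
```

```text
[[-0.923, -0.385, 0.002], [-0.385, 0.923, 0.0], [-0.002, -0.0, -1.0]] 2.5 [-0.43596989 -0.24037668  0.86583022]
to target [8.39832829e-04 7.55314792e-05 1.33624972e-02]
```

View pics/pre.png

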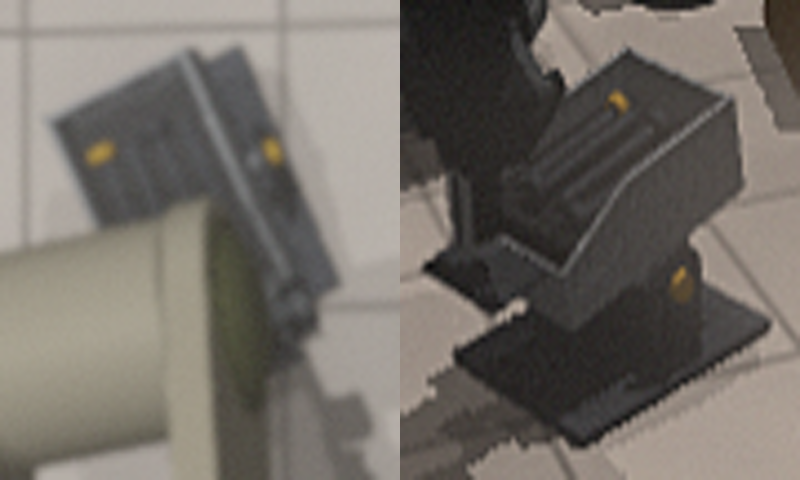

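The fingertips hang just over the lip, with the tip near crop (465,240) in the side view. The bin's rim corners haven't moved since the first picture. I'll press down gradually.

To row units: 0.005 m is 0.1, 0.003 m is 0.06.

advance(
  ticks=[
    {"z":0.1,"finger_gap":0},
    {"z":0.06,"finger_gap":0},
    {"z":0.04,"finger_gap":0},
    {"finger_gap":0},
  ],
)

```text
time_s: 3.0
position: [0.505, 0.2061, 0.092]
tool_rot: [[-0.923, -0.386, -0.001], [-0.386, 0.923, -0.0], [0.001, 0.0, -1.0]]
ft_force: [0.4, 0.8, -0.2]
grip_width: 0.0001
gripper_force: 0.0
```

advance(
  ticks=[
    {"z":0.04,"finger_gap":0},
    {"finger_gap":0},
  ],
)

```text
time_s: 3.2
position: [0.5053, 0.2061, 0.0906]
tool_rot: [[-0.923, -0.386, 0.001], [-0.386, 0.923, 0.0], [-0.001, -0.0, -1.0]]
ft_force: [0.0, -0.3, 1.9]
grip_width: 0.0001
gripper_force: 1.1
```

advance(
  ticks=[
    {"z":0.02,"finger_gap":0},
    {"finger_gap":0},
  ],
)

```text
time_s: 3.4
position: [0.5054, 0.2062, 0.0904]
tool_rot: [[-0.922, -0.386, 0.001], [-0.386, 0.922, 0.0], [-0.001, -0.0, -1.0]]
ft_force: [-2.8, -1.2, 9.9]
grip_width: 0.0
gripper_force: 5.2
```

The lip gave no way: the force rose to 9.9 N with almost no travel, at tip height about 0.079. So it's on the lip-down stop, and I'll retreat straight up.

To row units: -0.05 m is -1, -0.04 m is -0.8.

advance(
  ticks=[
    {"z":-0.2,"finger_gap":0},
    {"z":-0.6,"finger_gap":0},
    {"z":-1,"finger_gap":0},
    {"z":-1,"finger_gap":0},
    {"finger_gap":0},
    {"x":-0.8,"finger_gap":0},
    {"x":-0.8,"finger_gap":0},
    {"finger_gap":0},
  ],
  lines="1,4",
)

```text
time_s: 4.2
position: [0.5816, 0.2378, 0.2277]
tool_rot: [[-0.923, -0.386, -0.0], [-0.386, 0.923, 0.0], [0.0, 0.0, -1.0]]
ft_force: [-1.4, -0.8, -0.3]
```

advance(
  ticks=[
    {"x":0.8,"finger_gap":0},
    {"x":1,"finger_gap":0},
    {"x":1,"finger_gap":0},
    {"x":1,"finger_gap":0},
    {"x":0.8,"finger_gap":0},
    {"finger_gap":0},
    {"finger_gap":0},
  ],
  lines="1,4",
)

```text
time_s: 4.9
position: [0.3664, 0.1481, 0.2298]
tool_rot: [[-0.923, -0.386, 0.001], [-0.386, 0.923, 0.0], [-0.001, -0.0, -1.0]]
ft_force: [0.3, 1.2, 0.4]
```

Run:
```python
from rig import env, get_image
import cv2,numpy as np,pickle
o=pickle.load(open("im0.pkl","rb"))["side"]["pixels"]
p=get_image("side")["pixels"];cv2.imwrite("pics/end.png",p[:,:,::-1])
for n,(a,b,c,e) in {"small":(105,180,185,265),"large":(210,345,225,355)}.items(): print(n,np.abs(p[a:b,c:e].astype(float)-o[a:b,c:e]).mean())
```

```text
small 3.316333333333333
large 3.4082431149097814
```

View pics/end.png

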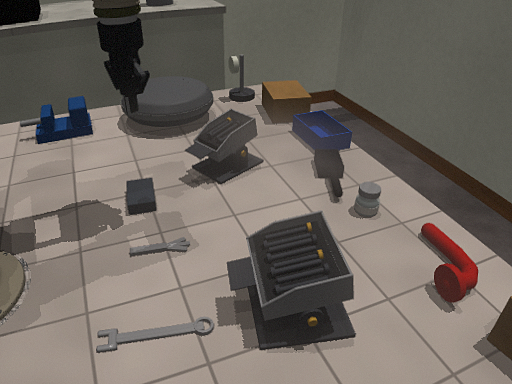

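The end picture shows both bins as they were, with the small lip still at about (200,152) and the large lip at (240,273). The arm is clear of everything.

```bash
python3 -c "
from rig import env, get_image
print(env.close_job())"
```

```text
the job is handed in; nothing more can be done
None
```

The smaller bin was already lip-down: pressing its lip to about 10 N met the stop with no give, so I left it that way, didn't touch the larger bin, and handed the job in at about 5 s (no verdict was returned).

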